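Set the rail cutter's length stop from a sample and hold its guard open

ROBOT

A 6-joint arm with a two-finger parallel gripper is mounted at the origin on a cart in front of the work surface, level with it; the furniture and walls round the work are solid. World frame = base frame: x ahead of the robot, y to its left, z up, the work surface at z = 0. Lengths are in m, angles in rad, forces in N, time in s.
With the tool pointing down it reaches from about 0.3 to 0.775 m from the base axis. Payload 14.6 kg.
Tool frame: the origin (TCP) lies at the very end of the fingers, on their centre line; the grasp point (between the pads) lies 19 mm behind it; z points along the fingers, y is the line along which they close (so a half turn about z gives the same grasp; the last joint's range is limited). The gripper opens to 94 mm and grips with 3 to 60 N. Pads are 16 mm wide; open, the fingers measure 119 mm over their backs; the gripper's body (75 mm by 177 mm) begins 78 mm behind the grasp point.
Start: joints at [-1.365, 0.3, 1.521, -0, 1.321, -0.067], TCP at [0.148, -0.53, 0.205] pointing down, gripper open.
Joint ranges: [-3.03, 3.03], [-0.79, 2.21], [0.23, 2.52], [-1.04, 4.18], [0, 3.07], [-2.55, 2.55]. Speed limits (rad/s): [2.22, 2.22, 2.57, 3.14, 3.14, 3.14].

INTERFACE

Orientations are given as [roll, pitch, yaw] about the fixed x, y, z axes, in that order (R = Rz(yaw) Ry(pitch) Rx(roll)).
In Python, from station import status, vision, order, silhouettes gives the robot as it stands. The module is installed in compiled form; this text tells all that it offers.
- The arm moves only by the shell command python3 -m pendant 'ROWS' [FORCE]. ROWS is JSON, one flat list of numbers, 7 for each row, row after row: the shift along the tool's x, y, z in units of 500 mm (1.0 is 500 mm), then the turn, a rotation vector about the tool's x, y, z in units of 90 degrees (1.0 is 90 degrees), then the opening, from -1 (shut) to 1 (fully open). A call has 1 to 12 rows; each row is the pose to reach, as a shift and turn from the pose commanded when the call began, along the tool's axes at that moment; what a row does not reach only later rows make up. A row lasts 1/10 s, in which the tool goes at most 50 mm and 8.59 degrees, less where a joint would pass 70% of its speed; a pose out of reach is approached as far as the arm can. A call with a number of a shift or a turn outside -1 to 1 is refused whole. A call with a gripper value outside its range is refused whole. The fingers move at their own pace and stop on an object; FORCE is the grip in N (left out, the last holds). Time passes only in rows, so rows that repeat a pose let the fingers close. It gives the time, the measured TCP pose, the force, the opening and the grip force at its end, in the units of the state.
- status.get_obs(): the state, without advancing time (a new reading comes with each control period).
- vision.camera(name): name is "scene" or "top" or "wrist"; returns a dict with "pixels" (480x640x3 uint8, red, green, blue), "K" (3x3 intrinsics, pixels), "k1" (the pictures are not rectified: a ray, as slopes to the right and down, at radius r is drawn at 1 + k1 r^2 times it, then the intrinsics apply), "R" (3x3) and "t" (3): a world point X has camera coordinates R X + t. Camera axes: x right, y down, z forward; pixel columns grow to the right and rows downward; lengths in m; the calibration is good to about 2 mm. A picture is of the moment at which its call begins. There is no depth.
- order.hand_in(): hands the job in; it is judged then, once.
Trained networks look in a picture, given as the dict that the camera call returned (one of the last four; its "shot" number tells which), for a name from the list of things; names that differ only in an ending like _2 or _b are one class to them, and where a whole thing is asked for, a point or a joint stands for the part that bears it (a point fixed in the world has none). Each returns a list of dicts, best first, with "score" (0 to 1); they miss things now and then, are a little off and sometimes report something else, mostly with a low value. They report only what shows in the picture. A call takes as long as a camera call. They do not tell look-alikes from the thing itself.
- silhouettes(target, picture): "region" (480x640 bool, what is visible of it) and "extent" ([left, top, right, bottom] in pixels, round what is visible of it).
The state is a dict: "time_s": time; "qpos": joint angles; "joint_vel": joint speeds; "tau": joint torques, N m; "ee_pos": TCP position; "eef_rot": TCP orientation; "force": force on the tool from outside, world axes, zero at the start; "moment": the same for the moment, N m; "grip_width": finger opening in m; "grip_force": force on a finger pad.
Only numpy, scipy, OpenCV 4.12 (cv2) and the standard library are available. Lean on these libraries where they do the work, as an engineer would, in place of code of your own. Each camera call takes 0.05 s, during which the arm holds its last target. There are 200 camera calls.

TASK

Set the rail cutter up to cut more pieces as long as the sample lying in its bed: with the guard still shut, free the length stop by raising its cam lever, slide it along until the sample is snug between the blade and the stop, and lock it there by swinging the lever down flat again. Then lift the guard by its handle and hold it open at 60 degrees for your workmate, who will take the sample out; the guard falls shut by itself, so finish while still holding it there. Leave the sample in the bed and the other things on the bench where they are.

Things in the scene. Friction and masses are not known exactly. Their poses are not given: they have to be found in the camera images.
- rail_cutter: fixed cutter for mounting rail: grey base 150 x 395 x 18 mm (x -75 to 75, y -265 to 130 mm), aluminium bed along it, steel cutting head 126 mm high at its left (y over 60 mm), length stop at its right, clear guard before the head. Origin under the base; x away from the robot, y left along the bed toward the blade. Bed floor z = 30 mm, between lips 37 mm apart, 8 mm high
- blade_face (a point): point on the face of the closed blade, on the head's right side (rail_cutter x = 0, y = 60, z = 34 mm), that the sample's left end butts against. A hand lever, not used, leans back and left from the head's left side
- rail_sample: sample of steel top-hat mounting rail, 140 mm long, 35 wide, 7.5 high, about 60 g, loose in the bed along the cutter's y, its left end 2 to 12 mm short of the blade at first; it slides along the bed when pushed at its end. Origin at the middle of its underside, y along its length
- length_stop (a joint): travel of the length stop toward the blade, m: 0 = right end of its bar, grows to the left; about 0.090 when the sample is snug between blade and stop; end of travel 0.115. Unlocked it slides against about 2 N; with the cam lever flat it holds against more than 15 N
- stop_face (a point): middle of the stop plate's left face, which meets the sample's right end. The plate is 10 mm thick, its top 53 mm above the bench. The grey carriage that carries it (90 mm long along y, 36 wide, up to 66 mm above the bench) has its left end level with this face and its middle line 52 mm farther back, on the guide bar
- cam_lever (a joint): angle of the cam lever on the carriage, rad: 0 = flat, pointing toward the robot (rail_cutter's -x), stop locked; 1.55 = upright, stop free; starts flat. Turns about a pin along rail_cutter's y, stays where it is left, bites the bar below about 1 rad (a few N at the grip), passes its dead centre at 0.2 and ends at 0
- cam_pivot (a point): middle of the cam lever's pin, on the carriage, 55 mm above the bench, 52 mm to the right of the stop face
- cam_lever_grip (a point): middle of the cam lever's black grip: with the lever flat 66 mm in front of the pin and 12 mm above it (67 mm above the bench, 29 mm free under it). The grip is 44 mm long along the lever, 14 mm wide along rail_cutter's y (flat free sides), 11 mm thick. It can be pinched from above across the 14 mm, flat or upright, and turns between the fingers; pushed sideways it slides the stop
- guard (a joint): opening angle of the guard, rad: 0 = shut (its top level), 1.047 = 60 degrees, end at 1.4. The hinge lies along rail_cutter's y behind the bed; the handle swings up and back, away from the robot. Weight (about 0.3 kg) and a weak spring shut it from every angle, with about 2 N at the handle
- guard_hinge (a point): middle of the guard's hinge line, 100 mm above the bench, at x = 50 mm, y = 0 in rail_cutter
- guard_handle (a point): middle of the guard's black handle bar: round, 12 mm thick, 96 mm long along rail_cutter's y, on two posts 42 mm left and right of this point that rise from the guard's top front edge. Shut, it lies 138 mm in front of the hinge line and 26 mm above it (126 mm above the bench; guard top 108 mm); it can be pinched from above across x and turns between the fingers
- rail_offcut: longer piece of the same mounting rail, 240 mm, lying on the bench at the left; not part of the job
- marker_black: black marker pen, 133 mm long, on the bench in front; not part of the job
- cutters_blue: side cutters with blue handles, 156 mm, on the bench at the left; not part of the job
- pliers_red: pliers with red handles, 182 mm, on the bench at the left; not part of the job
- spare_breaker: white breaker module, 74 x 87 x 17 mm, lying on its side on the bench in front on the left; not part of the job
- terminal_strip_1: short cream terminal strip, 17 x 33 x 14 mm, on the bench in front on the right; not part of the job
Not all that is in view belongs to the job. Leave any orange look-alike of the rail_sample alone.

How it is judged:
On the way, in this order (a step that is already met when the one before it is completed fails the run):
1. with the guard shut, the cam lever is raised and the length stop is free (value of joint cam_lever above 0.95 rad and value of joint guard below 0.1 rad), for 0.1 s.
2. with the guard shut, the sample is snug between blade and stop and the cam lever is down flat (value of joint length_stop between 0.0875 and 0.092 m and value of joint cam_lever below 0.2 rad and y of rail_sample in the frame of rail_cutter between -0.013 and -0.0085 m and z of rail_sample in the frame of rail_cutter between 0.027 and 0.034 m and angle between the y axis of rail_sample and the y axis of rail_cutter, either way round below 0.03 rad and value of joint guard below 0.1 rad), for 0.2 s.
At the end, for the whole second after the job is handed in: the guard stands still at 60 degrees (within 6), held by the fingers (over 0.5 N) and not propped on the sample; the stop is locked (lever within 0.2 rad of flat) and within 2.5 mm of where the sample is snug; the sample lies flat in the bed between blade and stop, within 2.5 mm of snug (value of joint length_stop between 0.0875 and 0.092 m and value of joint cam_lever below 0.2 rad and y of rail_sample in the frame of rail_cutter between -0.013 and -0.0085 m and z of rail_sample in the frame of rail_cutter between 0.027 and 0.034 m and angle between the y axis of rail_sample and the y axis of rail_cutter, either way round below 0.03 rad and value of joint guard between 0.94 and 1.155 rad and velocity of joint guard between -0.1 and 0.1 rad/s and contact force between the fingers and guard above 0.5 N and contact force between rail_sample and guard below 0.1 N); the arm keeps its last pose, push and grip.
It fails at once if a bystander on the bench is pushed away by more than 25 mm (distance of any of rail_offcut, marker_black, cutters_blue, pliers_red, spare_breaker, terminal_strip_1 from where it was at the start of the episode above 0.025 m).
It fails at once if the sample is lifted out of the bed (z of rail_sample in the frame of rail_cutter above 0.045 m).
It also fails if it takes over 58 s, if anything falls off the work surface, if the arm or the gripper's body presses on something with over 40 N, if the wrist force passes 120 N, or if a joint passes its speed limit or range.

## Working session

There is one attempt and no reset: what is moved stays moved. The work goes in short steps, Python scripts to look and compute and a shell command to move; the robot and the scene stay as the last step left them, time stands still between calls to the robot, and variables do not carry over. Pictures are saved under pics/ and viewed, at most 10 in all, crops included, and the job is handed in when it is done.

```bash
mkdir -p pics
cat > h.py <<'E'
import numpy as np, cv2
from station import status, vision, order, silhouettes
from scipy.spatial.transform import Rotation as Ro
def snap(n,f=None):
    p=vision.camera(n)
    if f: cv2.imwrite('pics/'+f,p['pixels'][...,::-1])
    return p
def proj(p,X):
    c=np.atleast_2d(X)@np.array(p['R']).T+np.array(p['t']); s=c[:,:2]/c[:,2:]
    s=s*(1+p['k1']*(s**2).sum(1,keepdims=True)); K=np.array(p['K'])
    return s@K[:2,:2].T+K[:2,2]
def ray(p,uv):
    K=np.array(p['K']);d=(np.array(uv,float)-K[:2,2])/np.array([K[0,0],K[1,1]]);s=d.copy()
    for _ in range(20): s=d/(1+p['k1']*(s@s))
    R=np.array(p['R']);return -R.T@np.array(p['t']),R.T@np.r_[s,1]
def atz(p,uv,z):
    o,d=ray(p,uv);return o+d*(z-o[2])/d[2]
def tri(obs):
    A=np.zeros((3,3));b=np.zeros(3)
    for p,uv in obs:
        o,d=ray(p,uv);d/=np.linalg.norm(d);M=np.eye(3)-np.outer(d,d);A+=M;b+=M@o
    return np.linalg.solve(A,b)
E
python3 - <<'E'
from h import *
for n in ['scene','top']:
    p=snap(n,n+'1.png'); print(n,np.round(p['K'],1).tolist(),p['k1'],'cam',np.round(-np.array(p['R']).T@p['t'],3))
    for t in ['rail_cutter','rail_sample','length_stop','cam_lever','guard','stop_face','cam_lever_grip','guard_handle']:
        for r in silhouettes(t,p)[:2]:
            print(t,round(r['score'],2),r['extent'],int(r['region'].sum()))
s=status.get_obs();print(s['ee_pos'],s['eef_rot'],s['grip_width'],s['force'])
E
```

```text
scene [[501.9, 0.0, 319.8], [0.0, 501.9, 239.5], [0.0, 0.0, 1.0]] -0.10427597383517179 cam [ 0.142 -0.692  0.836]
rail_cutter 0.67 [251.9, 148.8, 386.0, 356.5] 10364
rail_sample 0.87 [297.9, 261.6, 323.9, 285.0] 355
rail_sample 0.86 [382.2, 245.9, 427.5, 279.3] 619
length_stop 0.73 [319.4, 278.3, 375.0, 326.3] 1288
length_stop 0.72 [259.4, 174.6, 330.5, 206.7] 523
cam_lever 0.86 [326.1, 293.3, 369.0, 313.3] 341
guard 0.64 [253.9, 217.3, 333.3, 269.8] 2430
stop_face 0.89 [323.8, 279.2, 375.2, 323.7] 1249
stop_face 0.59 [255.4, 219.1, 331.5, 269.5] 2413
cam_lever_grip 0.66 [323.8, 295.7, 366.4, 313.0] 334
cam_lever_grip 0.19 [175.0, 216.6, 236.6, 231.8] 615
guard_handle 0.65 [255.7, 218.5, 330.9, 271.6] 2396
top [[447.9, 0.0, 312.6], [0.0, 447.9, 234.8], [0.0, 0.0, 1.0]] 0.032421133849780626 cam [0.414 0.017 1.388]
rail_cutter 0.72 [371.1, 297.5, 414.7, 310.6] 270
rail_cutter 0.58 [244.4, 185.4, 391.4, 280.1] 6582
rail_sample 0.82 [314.4, 171.4, 357.3, 187.2] 431
rail_sample 0.5 [317.5, 245.3, 328.4, 254.2] 105
length_stop 0.75 [349.6, 228.0, 382.7, 263.6] 592
cam_lever 0.51 [362.4, 229.1, 370.0, 266.1] 177
guard 0.73 [280.7, 224.3, 318.5, 277.5] 1509
stop_face 0.6 [351.3, 228.6, 384.3, 261.1] 569
stop_face 0.54 [244.9, 186.7, 390.0, 280.0] 6632
cam_lever_grip 0.57 [201.1, 166.9, 219.3, 243.7] 850
cam_lever_grip 0.48 [368.2, 236.4, 371.3, 261.6] 147
guard_handle 0.77 [282.5, 223.8, 321.2, 276.8] 1745
[ 0.14817061 -0.52963849  0.20545044] [-3.14157413e+00 -1.23833163e-05  2.72763930e-01] 0.09422047519142185 [ 0.55134664 -0.09635265 -0.06633333]
```

Run:
```python
import cv2,numpy as np
a=cv2.imread('pics/scene1.png')[140:365,160:440];b=cv2.imread('pics/top1.png')[150:330,190:430]
cv2.imwrite('pics/s1c.png',cv2.resize(a,(746,600),interpolation=2));cv2.imwrite('pics/t1c.png',cv2.resize(b,(800,600),interpolation=2))
```

```text
(no output)
```

View pics/s1c.png

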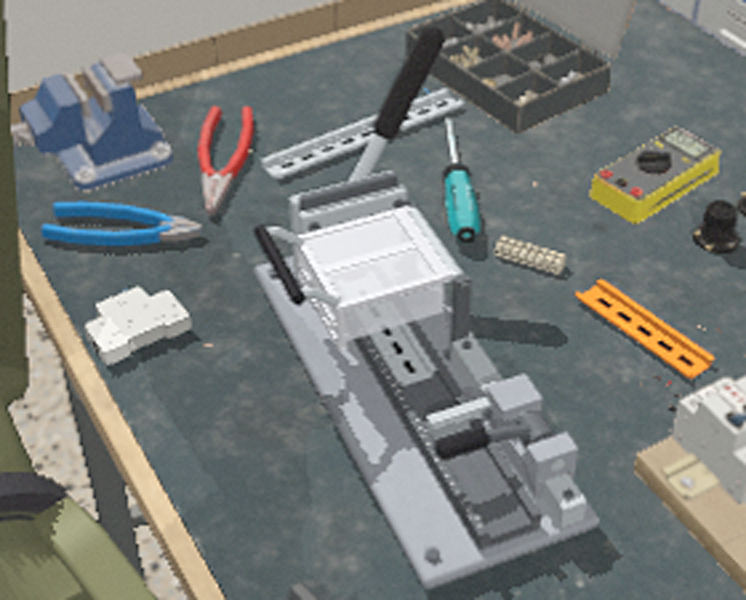

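View pics/t1c.png

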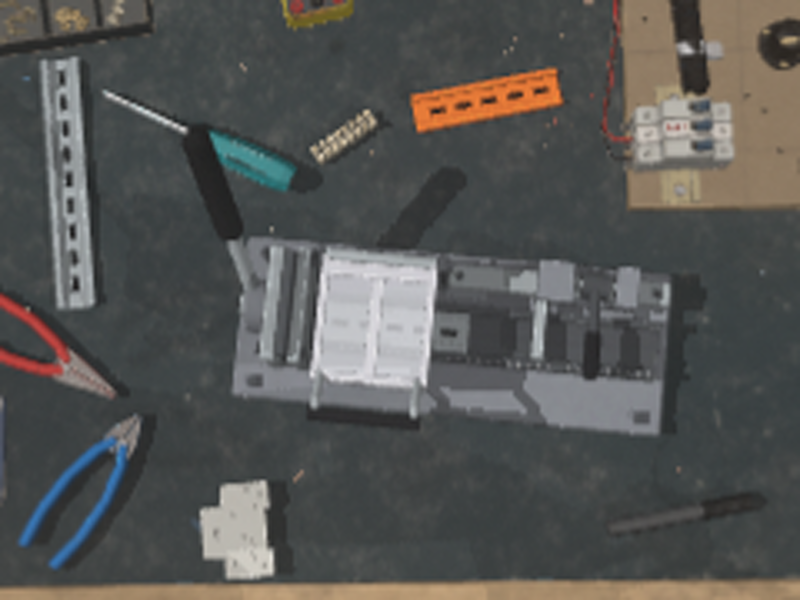

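The scene picture shows the cutter with the guard shut, its black handle at about (262, 236) full-frame, and the lever's black grip at about (334, 305). In the top picture the grip is at about (368, 256) and the handle runs from (282, 274) to (316, 277). Next I fit the cutter pose to both pictures.

```bash
cat >> h.py <<'E'
def W(c,P):  # cutter -> world
    P=np.atleast_2d(P);k,s=np.cos(c[2]),np.sin(c[2])
    return np.c_[c[0]+k*P[:,0]-s*P[:,1],c[1]+s*P[:,0]+k*P[:,1],P[:,2]]
E
python3 - <<'E'
from h import *
from scipy.optimize import least_squares
S=snap('scene');T=snap('top')
f=lambda x,y,z:[x/1000,y/1000,z/1000]
top=np.array([[233,395],[660,434],[670,270],[247,237],[308,411],[420,426]])/3.333+[190,150]
tp=[f(-75,130,18),f(-75,-265,18),f(75,-265,18),f(75,130,18),f(-88,48,126),f(-88,-48,126)]
sc=np.array([[432,575],[597,518],[258,266],[261,228],[298,298]])/2.664+[160,140]
sp=[f(-75,-265,18),f(75,-265,18),f(-75,130,18),f(-88,48,126),f(-88,-48,126)]
def res(c): return np.r_[(proj(T,W(c,tp))-top).ravel(),(proj(S,W(c,sp))-sc).ravel()]
r=least_squares(res,[.45,.0,-.1],loss='soft_l1');c=r.x;print('cutter',c.round(4));print(res(c).reshape(-1,2).round(1).tolist())
np.save('c.npy',c)
print('handle',W(c,[f(-88,0,126)]).round(4))
# grip: black pixels triangulated
for P,uv in((T,np.array([592,355])/3.333+[190,150]),):
    q=atz(P,uv,.067);print('grip top',q.round(4),'cutter', (Ro.from_euler('z',-c[2]).apply(q-[c[0],c[1],0])).round(4))
uvS=np.array([464,443])/2.664+[160,140];uvT=np.array([592,355])/3.333+[190,150]
q=tri([(S,uvS),(T,uvT)]);print('grip tri',q.round(4),Ro.from_euler('z',-c[2]).apply(q-[c[0],c[1],0]).round(4))
a=np.array([261,228])/2.664+[160,140];b=np.array([298,298])/2.664+[160,140]
q=tri([(S,(a+b)/2),(T,(top[4]+top[5])/2)]);print('handle tri',q.round(4))
E
```

```text
cutter [ 0.5522  0.0735 -0.1006]
[[-0.8, -0.2], [0.3, -0.2], [0.7, 0.2], [0.1, -0.9], [-0.3, 0.2], [0.1, -1.3], [-1.9, 2.3], [2.0, -0.9], [-2.3, -0.6], [-0.6, 0.3], [0.5, 0.2]]
handle [[0.4646 0.0823 0.126 ]]
grip top [ 0.5192 -0.1171  0.067 ] cutter [-0.0137 -0.1929  0.067 ]
grip tri [ 0.5202 -0.1174  0.0689] [-0.0127 -0.1931  0.0689]
handle tri [0.464  0.0816 0.1262]
```

```bash
cat >> h.py <<'E'
def plan(pos,yaw=None):
    s=status.get_obs();R=Ro.from_euler('xyz',s['eef_rot']);d=R.inv().apply(np.array(pos)-s['ee_pos'])/.5
    t=np.zeros(3) if yaw is None else (R.inv()*Ro.from_euler('xyz',[np.pi,0,yaw])).as_rotvec()/(np.pi/2)
    print('shift',d.round(4),'turn',t.round(4),'pos',s['ee_pos'].round(4),'rot',s['eef_rot'].round(4),'t',s['time_s'],'F',s['force'].round(2),s['grip_width'],s['grip_force'])
E
python3 -c "
from h import *
plan([.5192,-.117,.17],-.1006)"
```

```text
shift [ 0.937  -0.5949  0.0709] turn [ 0.     -0.      0.2377] pos [ 0.1482 -0.5297  0.2054] rot [ 3.1416 -0.      0.2728] t 1.0 F [0.34 0.64 0.15] 0.09399966710135332 0.0
```

```bash
python3 -m pendant '[0.937,-0.595,0.071,0,0,0.238,-0.1, 0.937,-0.595,0.071,0,0,0.238,-0.1, 0.937,-0.595,0.071,0,0,0.238,-0.1, 0.937,-0.595,0.071,0,0,0.238,-0.1, 0.937,-0.595,0.071,0,0,0.238,-0.1, 0.937,-0.595,0.071,0,0,0.238,-0.1, 0.937,-0.595,0.071,0,0,0.238,-0.1, 0.937,-0.595,0.071,0,0,0.238,-0.1, 0.937,-0.595,0.071,0,0,0.238,-0.1, 0.937,-0.595,0.071,0,0,0.238,-0.1, 0.937,-0.595,0.071,0,0,0.238,-0.1, 0.937,-0.595,0.071,0,0,0.238,-0.1]' 20
python3 - <<'E'
from h import *
p=snap('wrist','w1.png');c=np.load('c.npy')
f=lambda x,y,z:[x/1000,y/1000,z/1000]
print(proj(p,W(c,[f(-14,-193,67),f(8,-193,67),f(-36,-193,67),f(0,-141,53),f(52,-193,66)])).round(0).tolist())
for t in ['cam_lever_grip','cam_lever','stop_face','guard_handle']:
    for r in silhouettes(t,p)[:1]: print(t,r['score'],r['extent'])
plan([.5192,-.117,.17],-.1006)
E
```

```text
time_s: 2.2
ee_pos: [0.5212, -0.1135, 0.1694]
eef_rot: [-3.141, 0.0, -0.097]
force: [0.5, -0.7, 0.2]
grip_width: 0.0422
grip_force: 0.0
[[328.0, 246.0], [328.0, 215.0], [328.0, 276.0], [255.0, 222.0], [328.0, 149.0]]
cam_lever_grip 0.95 [310.7, 129.8, 343.9, 279.5]
cam_lever 0.7 [309.8, 130.4, 348.3, 278.2]
stop_face 0.83 [249.2, 122.3, 387.5, 282.8]
guard_handle 0.58 [0.7, 145.5, 137.4, 391.4]
shift [ 0.0011 -0.0022  0.0002] turn [ 0.0001 -0.     -0.001 ] pos [ 0.5185 -0.118   0.1701] rot [ 3.1414 -0.     -0.1022] t 2.45 F [0.06 0.48 0.21] 0.04235986594310179 0.0
```

View pics/w1.png

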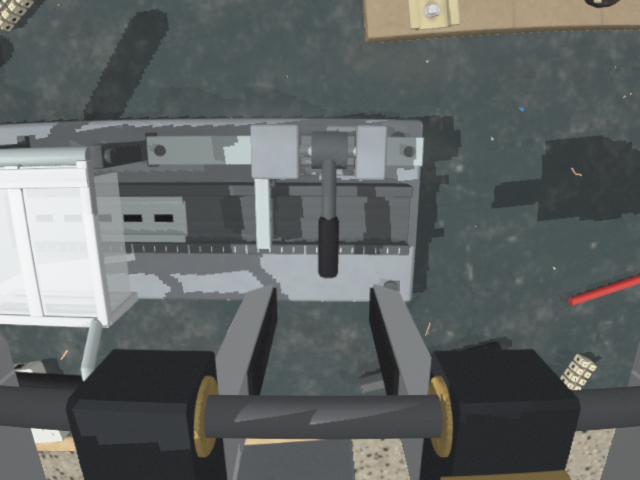

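The wrist picture shows the grip at (328, 247), where the fit predicts (328, 246), so the fit holds. The stop plate is at (263, 215) and the sample's right end is at about (186, 220). Next I descend and pinch the grip.

```bash
python3 -m pendant '[0.001,-0.001,0.1,0,0,0,-0.1, 0.001,-0.001,0.18,0,0,0,-0.1, 0.001,-0.001,0.243,0,0,0,-0.1, 0.001,-0.001,0.243,0,0,0,-0.1, 0.001,-0.001,0.243,0,0,0,-1, 0.001,-0.001,0.243,0,0,0,-1, 0.001,-0.001,0.243,0,0,0,-1, 0.001,-0.001,0.243,0,0,0,-1, 0.001,-0.001,0.243,0,0,0,-1, 0.001,-0.001,0.243,0,0,0,-1]' 20
python3 -c "
from h import *
plan([.5192,-.117,.048],-.1006)"
```

```text
time_s: 3.45
ee_pos: [0.5201, -0.1167, 0.0491]
eef_rot: [3.141, -0.001, -0.101]
force: [-3.1, -2.6, 3.9]
grip_width: 0.0139
grip_force: 20.0
shift [-0.0017  0.0007  0.0022] turn [ 0.0003 -0.0007 -0.0003] pos [ 0.5201 -0.1167  0.0491] rot [ 3.1411e+00 -1.1000e-03 -1.0110e-01] t 3.45 F [-3.11 -2.55  3.85] 0.013883269403842659 20.001984536647797
```

Pinched: the opening is 13.9 mm at 20 N. Next I raise the lever along its arc.

```bash
python3 -m pendant '[0.004,0,-0.017,0,0,0,-1, 0.0106,0,-0.033,0,0,0,-1, 0.019,0,-0.049,0,0,0,-1, 0.03,0,-0.063,0,0,0,-1, 0.042,0,-0.075,0,0,0,-1, 0.056,0,-0.086,0,0,0,-1, 0.071,0,-0.095,0,0,0,-1, 0.087,0,-0.102,0,0,0,-1, 0.104,0,-0.107,0,0,0,-1, 0.121,0,-0.11,0,0,0,-1, 0.138,0,-0.11,0,0,0,-1, 0.14,0,-0.11,0,0,0,-1]'
python3 - <<'E'
from h import *
p=snap('scene','s2.png')
plan([.5192,-.117,.048],-.1006)
cv2.imwrite('pics/s2c.png',cv2.resize(p['pixels'][180:340,230:400,::-1],(637,600),interpolation=2))
E
```

```text
time_s: 4.65
ee_pos: [0.591, -0.1238, 0.1043]
eef_rot: [3.141, -0.003, -0.101]
force: [-3.3, -0.7, 8.4]
grip_width: 0.0132
grip_force: 20.0
shift [-0.1442  0.0009  0.1123] turn [ 0.0002 -0.0017 -0.0002] pos [ 0.5908 -0.1238  0.1043] rot [ 3.1412e+00 -2.7000e-03 -1.0090e-01] t 4.7 F [-0.98 -0.11  6.31] 0.013528944785620884 20.000039935112
```

View pics/s2c.png

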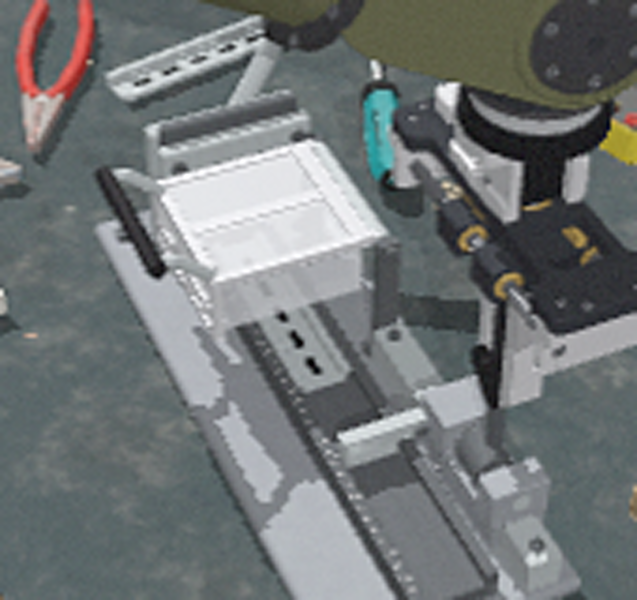

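The lever stands upright in the fingers, at about (490, 360) in the crop, and the guard is still shut. Next I slide the stop left, slowing near the end.

```bash
python3 -m pendant '[0,-0.01,0,0,0,0,-1, 0,-0.025,0,0,0,0,-1, 0,-0.04,0,0,0,0,-1, 0,-0.055,0,0,0,0,-1, 0,-0.07,0,0,0,0,-1, 0,-0.08,0,0,0,0,-1, 0,-0.088,0,0,0,0,-1, 0,-0.095,0,0,0,0,-1, 0,-0.1,0,0,0,0,-1, 0,-0.105,0,0,0,0,-1, 0,-0.11,0,0,0,0,-1, 0,-0.11,0,0,0,0,-1]'
python3 -c "
from h import *
c=np.load('c.npy');plan([0,0,0]);s=status.get_obs();print(Ro.from_euler('z',-c[2]).apply(s['ee_pos']-[c[0],c[1],0]),Ro.from_euler('z',-c[2]).apply(s['force']))"
```

```text
time_s: 5.9
ee_pos: [0.5961, -0.0685, 0.1044]
eef_rot: [-3.141, -0.003, -0.101]
force: [-0.9, 0.5, 6.1]
grip_width: 0.0135
grip_force: 20.0
shift [-1.2004 -0.0165  0.2054] turn [0. 0. 0.] pos [ 0.5961 -0.0685  0.1044] rot [-3.1414e+00 -2.8000e-03 -1.0070e-01] t 5.9 F [-0.86  0.46  6.1 ] 0.013508666862456976 20.000404715538025
[ 0.0579117  -0.13686191  0.10437247] [-0.90242067  0.36829572  6.10012543]
```

```bash
python3 -m pendant '[0,-0.002,0,0,0,0,-1, 0,-0.004,0,0,0,0,-1, 0,-0.006,0,0,0,0,-1, 0,-0.008,0,0,0,0,-1, 0,-0.008,0,0,0,0,-1]'
cat > q.py <<'E'
from h import *
c=np.load('c.npy');s=status.get_obs();r=Ro.from_euler('z',-c[2]);print(s['time_s'],(r.apply(s['ee_pos']-[c[0],c[1],0])*1000).round(2),r.apply(s['force']).round(2),r.apply(s['moment']).round(2),s['grip_width'],s['grip_force'])
E
python3 q.py; python3 -m pendant '[0,-0.001,0,0,0,0,-1, 0,-0.002,0,0,0,0,-1, 0,-0.002,0,0,0,0,-1]'>/dev/null; python3 q.py
```

```text
time_s: 6.4
ee_pos: [0.5964, -0.0648, 0.1044]
eef_rot: [3.142, -0.003, -0.101]
force: [-1.1, -1.6, 5.3]
grip_width: 0.0132
grip_force: 20.0
6.4 [  57.91 -133.15  104.38] [-0.97 -1.73  5.33] [-0.19  0.27 -0.02] 0.013219472280305948 20.000447630882263
6.7 [  57.91 -132.4   104.37] [-1.49 -2.29  4.73] [-0.46  0.29  0.  ] 0.013263455396181038 20.000723004341125
```

```bash
for i in 1 2 3; do python3 -m pendant '[0,-0.001,0,0,0,0,-1, 0,-0.002,0,0,0,0,-1, 0,-0.002,0,0,0,0,-1]'>/dev/null; python3 q.py; done
```

```text
7.0 [  57.94 -132.03  104.39] [-1.73 -6.66  5.51] [-1.31  0.26  0.07] 0.013207871359505786 20.001702904701233
7.3 [  57.94 -131.64  104.4 ] [ -0.79 -10.39   4.66] [-2.04  0.29  0.05] 0.0131304079350684 20.003700703382492
7.6 [  57.93 -131.3   104.37] [ -0.79 -15.09   5.9 ] [-2.81  0.31  0.04] 0.013501424543433595 20.00659927725792
```

The force rises from −132.3 mm, where −132 was expected, so the sample is snug. I ease the push slightly and swing the lever down.

```bash
python3 -m pendant '[-0.002,0.003,0,0,0,0,-1, -0.019,0.003,0,0,0,0,-1, -0.036,0.003,0.003,0,0,0,-1, -0.053,0.003,0.008,0,0,0,-1, -0.069,0.003,0.015,0,0,0,-1, -0.084,0.003,0.024,0,0,0,-1, -0.098,0.003,0.035,0,0,0,-1, -0.11,0.003,0.047,0,0,0,-1, -0.121,0.003,0.061,0,0,0,-1, -0.129,0.003,0.077,0,0,0,-1, -0.136,0.003,0.093,0,0,0,-1, -0.14,0.003,0.11,0,0,0,-1]'; python3 q.py;  python3 -m pendant '[0,0,0.003,0,0,0,-1, 0,0,0.006,0,0,0,-1, 0,0,0.006,0,0,0,-1, 0,0,0.006,0,0,0,-1]'>/dev/null; python3 q.py
```

```text
time_s: 8.8
ee_pos: [0.5276, -0.0563, 0.0497]
eef_rot: [3.14, -0.005, -0.101]
force: [-1.9, -8.3, 8.7]
grip_width: 0.0135
grip_force: 20.0
8.8 [ -11.44 -131.59   49.7 ] [-1.05 -8.48  8.7 ] [-1.44 -0.01 -0.15] 0.013526411884970873 20.00237077474594
9.2 [ -12.1  -131.54   45.92] [-0.15 -8.68  1.83] [-1.52 -0.03 -0.11] 0.01361295335875203 20.001314878463745
```

```bash
python3 -m pendant '[0,0,0.002,0,0,0,-1, 0,0,0.004,0,0,0,-1, 0,0,0.006,0,0,0,-1, 0,0,0.006,0,0,0,-1, 0,0,0.006,0,0,0,-1]'>/dev/null; python3 q.py
```

```text
9.7 [ -12.09 -131.56   43.9 ] [-7.21 -8.66 15.74] [-1.56  1.29 -0.13] 0.013807448787327021 20.016001760959625
```

```bash
python3 -m pendant '[0,0.003,-0.005,0,0,0,-1, 0,0.003,-0.005,0,0,0,-0.2, 0,0.003,-0.005,0,0,0,-0.2, 0,0.003,-0.005,0,0,0,-0.2, 0,0.003,-0.005,0,0,0,-0.2, 0,0.003,-0.08,0,0,0,-0.2, 0,0.003,-0.16,0,0,0,-0.2, 0,0.003,-0.25,0,0,0,-0.2, 0,0.003,-0.3,0,0,0,-0.2, 0,0.003,-0.3,0,0,0,-0.2]'
python3 - <<'E'
from h import *
p=snap('wrist','w2.png');c=np.load('c.npy')
f=lambda x,y,z:[x/1000,y/1000,z/1000]
print(proj(p,W(c,[f(-14,-132,67),f(0,-80,53),f(0,-80,36),f(-88,-48,126)])).round(0).tolist())
for t in ['cam_lever_grip','stop_face','rail_sample']:
    for r in silhouettes(t,p)[:1]: print(t,r['score'],r['extent'])
plan(W(c,[f(-88,0,220)])[0],np.load('c.npy')[2]+np.pi/2)
plan(W(c,[f(-88,0,220)])[0],np.load('c.npy')[2]-np.pi/2)
print(status.get_obs()['qpos'])
E
```

```text
time_s: 10.7
ee_pos: [0.5272, -0.0569, 0.1961]
eef_rot: [3.141, -0.006, -0.101]
force: [0.4, -0.8, -0.6]
grip_width: 0.0377
grip_force: 0.0
[[322.0, 238.0], [255.0, 216.0], [258.0, 212.0], [197.0, 366.0]]
cam_lever_grip 0.6 [309.2, 131.3, 339.4, 265.9]
stop_face 0.77 [249.2, 124.2, 378.9, 269.2]
rail_sample 0.86 [206.4, 191.1, 257.4, 234.9]
shift [-0.1488 -0.2643 -0.0576] turn [-1.2000e-03  1.0000e-03 -1.0003e+00] pos [ 0.5253 -0.0567  0.191 ] rot [-3.1414e+00  2.2000e-03 -1.0100e-01] t 10.9 F [ 0.75  0.04 -0.53] 0.03757175798076687 0.0
shift [-0.1488 -0.2643 -0.0576] turn [0.001  0.0012 0.9997] pos [ 0.5253 -0.0567  0.191 ] rot [-3.1414e+00  2.2000e-03 -1.0100e-01] t 10.9 F [ 0.75  0.04 -0.53] 0.03757175798076687 0.0
[-1.76842243e-01  2.65344372e-01  1.59963029e+00  7.29524554e-06
  1.27885328e+00  1.49497219e+00]
```

View pics/w2.png

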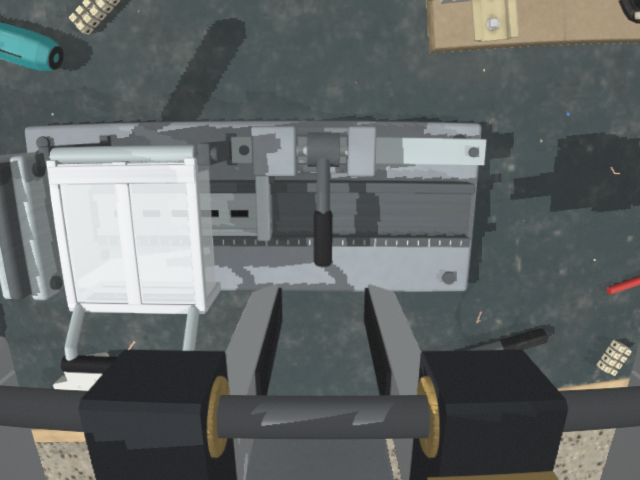

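The wrist picture shows the lever flat, its grip at (322, 238). The plate at (263, 208) is against the sample's right end, and the guard is shut. Next I go over the handle with a quarter turn.

```bash
python3 -m pendant '[-0.02,0,-0.058,0,0,-0.09,-0.25, -0.06,-0.05,-0.058,0,0,-0.18,-0.25, -0.1,-0.1,-0.058,0,0,-0.28,-0.25, -0.149,-0.15,-0.058,0,0,-0.37,-0.25, -0.149,-0.2,-0.058,0,0,-0.46,-0.25, -0.149,-0.264,-0.058,0,0,-0.55,-0.25, -0.149,-0.264,-0.058,0,0,-0.65,-0.25, -0.149,-0.264,-0.058,0,0,-0.74,-0.25, -0.149,-0.264,-0.058,0,0,-0.83,-0.25, -0.149,-0.264,-0.058,0,0,-0.92,-0.25, -0.149,-0.264,-0.058,0,0,-1,-0.25, -0.149,-0.264,-0.058,0,0,-1,-0.25]'
python3 - <<'E'
from h import *
p=snap('wrist','w3.png');c=np.load('c.npy')
f=lambda x,y,z:[x/1000,y/1000,z/1000]
print(proj(p,W(c,[f(-88,0,126),f(-88,-48,126),f(-88,48,126)])).round(0).tolist())
plan(W(c,[f(-88,0,108)])[0],c[2]+np.pi/2)
E
```

```text
time_s: 12.1
ee_pos: [0.4646, 0.082, 0.2202]
eef_rot: [-3.139, 0.0, 1.472]
force: [-0.8, 0.1, -0.3]
grip_width: 0.0348
grip_force: 0.0
[[325.0, 247.0], [324.0, 313.0], [325.0, 175.0]]
shift [6.00e-04 2.00e-04 2.25e-01] turn [-0.0011  0.0002 -0.002 ] pos [0.4647 0.082  0.2205] rot [-3.1399e+00  3.0000e-04  1.4670e+00] t 12.15 F [-0.46 -0.48 -0.48] 0.035278127248887375 0.0
```

View pics/w3.png

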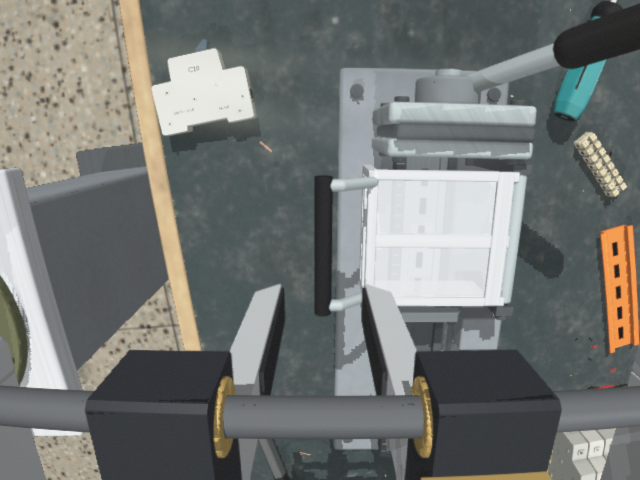

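The handle shows at column 323, rows 176–315, against a prediction of 325, rows 175–313. Next I descend and pinch it.

```bash
python3 -m pendant '[0.001,0,0.1,0,0,0,-0.25, 0.001,0,0.17,0,0,0,-0.25, 0.001,0,0.222,0,0,0,-0.25, 0.001,0,0.222,0,0,0,-0.25, 0.001,0,0.222,0,0,0,-1, 0.001,0,0.222,0,0,0,-1, 0.001,0,0.222,0,0,0,-1, 0.001,0,0.222,0,0,0,-1, 0.001,0,0.222,0,0,0,-1, 0.001,0,0.222,0,0,0,-1]' 30; python3 q.py
python3 -c "
import numpy as np
for d in range(5,61,5):
  p=np.arctan2(26,138)+np.radians(d);r=np.hypot(138,26);print(d,round((138-r*np.cos(p))/500,4),round(-(r*np.sin(p)-26)/500,4))"
```

```text
time_s: 13.15
ee_pos: [0.4645, 0.0827, 0.1115]
eef_rot: [-3.141, -0.0, 1.469]
force: [-9.7, 0.6, 10.4]
grip_width: 0.0109
grip_force: 30.0
13.15 [-88.16   0.43 111.5 ] [-9.74 -0.38 10.42] [-0.06  1.72 -0.03] 0.010865098434526623 30.00381052494049
5 0.0056 -0.0239
10 0.0132 -0.0471
15 0.0229 -0.0697
20 0.0344 -0.0913
25 0.0478 -0.1118
30 0.063 -0.131
35 0.0797 -0.1489
40 0.098 -0.1652
45 0.1176 -0.1799
50 0.1384 -0.1929
55 0.1603 -0.2039
60 0.183 -0.213
```

```bash
python3 -m pendant '[0,0.001,-0.006,0,0,0,-1, 0,0.003,-0.012,0,0,0,-1, 0,0.0045,-0.018,0,0,0,-1, 0,0.0056,-0.024,0,0,0,-1, 0,0.009,-0.036,0,0,0,-1, 0,0.0132,-0.047,0,0,0,-1, 0,0.0132,-0.047,0,0,0,-1]'; python3 q.py
python3 - <<'E'
from h import *
p=snap('scene','s3.png')
cv2.imwrite('pics/s3c.png',cv2.resize(p['pixels'][170:330,210:390,::-1],(675,600),interpolation=2))
E
```

```text
time_s: 13.85
ee_pos: [0.4705, 0.0821, 0.1345]
eef_rot: [-3.139, 0.0, 1.469]
force: [-11.3, 1.4, 2.0]
grip_width: 0.011
grip_force: 30.0
13.85 [-82.13   0.36 134.49] [-11.36   0.3    2.02] [0.08 2.12 0.01] 0.010953213610066183 30.005468130111694
```

View pics/s3c.png

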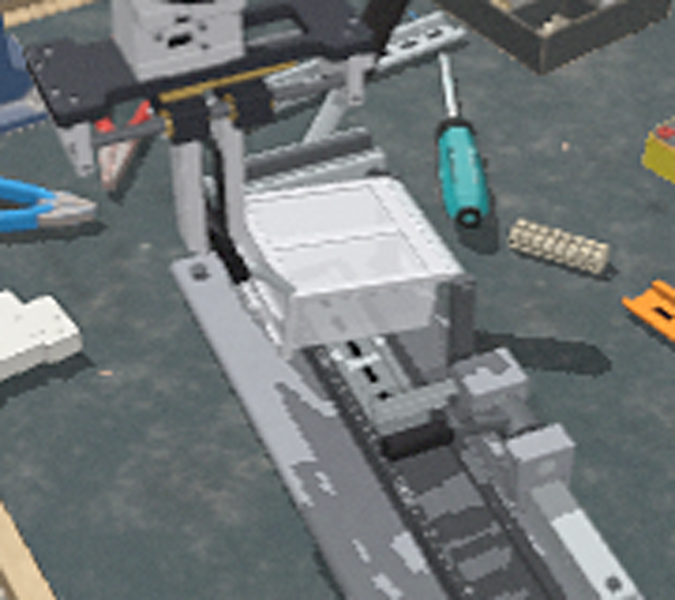

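The guard lifts with the fingers on the handle. I carry on along the arc to 60 degrees.

```bash
python3 -m pendant '[0,0.006,-0.023,0,0,0,-1, 0,0.018,-0.044,0,0,0,-1, 0,0.032,-0.065,0,0,0,-1, 0,0.047,-0.084,0,0,0,-1, 0,0.064,-0.102,0,0,0,-1, 0,0.082,-0.118,0,0,0,-1, 0,0.102,-0.133,0,0,0,-1, 0,0.123,-0.146,0,0,0,-1, 0,0.145,-0.157,0,0,0,-1, 0,0.157,-0.162,0,0,0,-1, 0,0.167,-0.166,0,0,0,-1, 0,0.167,-0.166,0,0,0,-1]'; python3 q.py
python3 - <<'E'
from h import *
p=snap('scene','s4.png')
cv2.imwrite('pics/s4c.png',cv2.resize(p['pixels'][150:330,210:410,::-1],(667,600),interpolation=2))
q=snap('wrist','w4.png')
E
```

```text
time_s: 15.1
ee_pos: [0.5555, 0.0731, 0.219]
eef_rot: [3.14, 0.0, 1.469]
force: [-5.5, -1.9, 8.5]
grip_width: 0.0108
grip_force: 30.0
15.1 [ 3.3700e+00 -4.0000e-02  2.1902e+02] [-5.3  -2.43  8.55] [-0.5   0.98 -0.02] 0.010839734256947828 30.00244528055191
```

View pics/s4c.png

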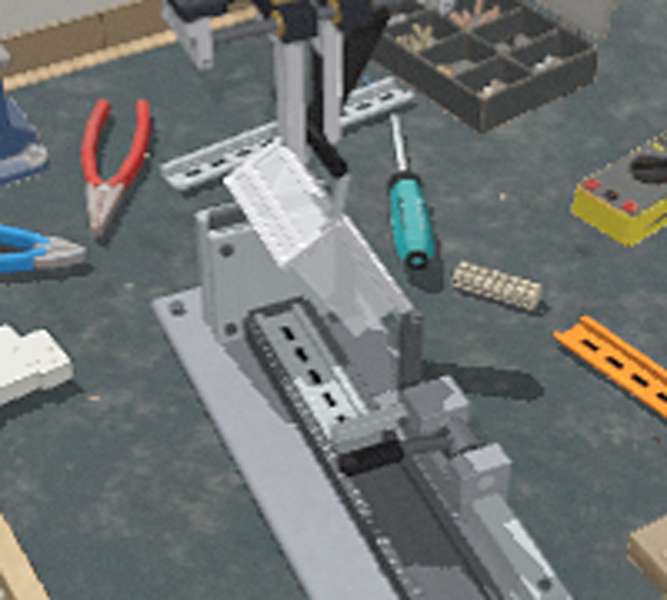

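View pics/w4.png

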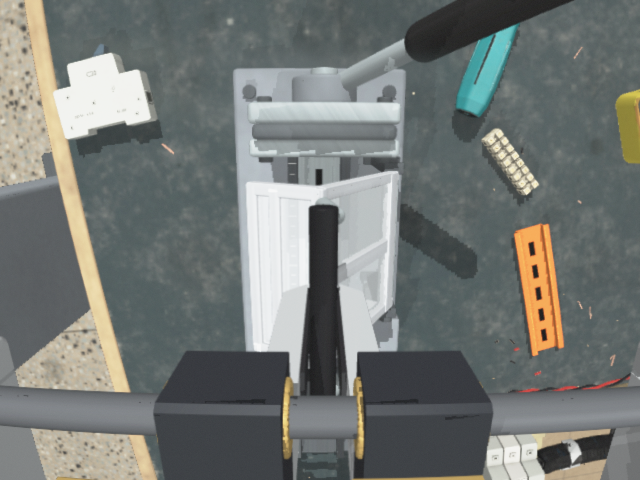

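The guard stands open with its handle in the fingers. The TCP gives atan2(133.5, 46.6) − 10.7° ≈ 60°. The sample lies in the bed against the stop, at about (320, 385) in the crop, and the lever is flat. I let it settle, then hand in.

```bash
python3 -m pendant '[0,0,0,0,0,0,-1, 0,0,0,0,0,0,-1, 0,0,0,0,0,0,-1, 0,0,0,0,0,0,-1]'
python3 - <<'E'
from h import *
c=np.load('c.npy');s=status.get_obs();r=Ro.from_euler('z',-c[2]);e=r.apply(s['ee_pos']-[c[0],c[1],0])*1000
a=np.degrees(np.arctan2(e[2]+14.5-100,50-e[0])-np.arctan2(26,138));print(e.round(1),a,s['grip_force'],np.abs(s['joint_vel']).max())
p=snap('scene')
for q in silhouettes('rail_sample',p)[:2]: print(q['score'],q['extent'])
f=lambda x,y,z:[x/1000,y/1000,z/1000]
print(proj(p,W(c,[f(x,y,37) for x in(-17,17) for y in(60,-80)])).round(1).tolist())
if abs(a-60)<3: print(order.hand_in())
E
```

```text
time_s: 15.6
ee_pos: [0.5551, 0.0731, 0.2189]
eef_rot: [3.14, 0.0, 1.469]
force: [-4.9, -1.9, 6.2]
grip_width: 0.0111
grip_force: 30.0
[  2.9  -0.  218.9] 59.89238483262827 30.002321898937225 0.0015611529198743558
0.79 [287.4, 240.5, 318.6, 278.4]
0.76 [379.9, 248.3, 425.9, 282.3]
[[286.1, 244.1], [309.3, 281.8], [299.0, 240.4], [323.2, 277.4]]
the job is handed in; nothing more can be done
None
```

I handed the job in with the length stop locked flat against the snug sample and the gripper holding the guard open at about 60 degrees (59.9 measured); it gave no verdict.

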